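# Draw out the cut-length stop of a blister cutter and hold it on its mark

### The arm

A 6-joint arm with a two-finger parallel gripper is mounted at the origin on the work surface. World frame = base frame: x ahead of the robot, y to its left, z up, the work surface at z = 0. Lengths are in m, angles in rad, forces in N, time in s.
With the tool pointing down it reaches from about 0.35 to 0.775 m from the base axis. Payload 5.5 kg.
Tool frame: the origin (TCP) lies between the finger pads; the fingertips stand 22 mm ahead of it and the grasp point (between the pads) lies 3 mm ahead of it (env.finger_overhang is the distance from the TCP to the fingertips, in m); y points along the fingers, x is the direction in which the jaws open and shut, and the axes are right-handed (so a half turn about y gives the same grasp; the last joint's range is limited). The gripper opens to 85 mm and grips with 20 to 120 N. Pads are 22 mm wide; open, the fingers measure 114 mm over their backs; the gripper's body (76 mm by 85 mm) begins 54 mm behind the grasp point. The pads swing forward as they close: fully open they stand 13 mm farther back than shut.
Start: joints at [1.179, 0.313, 0.046, 1.304, 0, 1.431], TCP at [0.143, 0.557, 0.253] pointing down, gripper open.
Joint ranges: [-2.76, 2.76], [-0.86, 1.69], [-1.03, 1.26], [-2.2, 2.34], [-1.47, 1.5], [-3.14, 3.14]. Speed limits (rad/s): [2.57, 2.57, 3.14, 3.14, 3.14, 3.14].

### API

Orientations are given as a unit quaternion [w, x, y, z].
In Python, from workcell import monitor, cams, job, env gives the robot as it stands.
- The arm moves only by the tool drive_tool, never from a script. Its argument "plan" is text: rows parted by semicolons, each of 7 numbers parted by spaces: the opening, from -1 (shut) to 1 (fully open), then the shift along the tool's x, y, z in mm, then the turn, a rotation vector about the tool's x, y, z in degrees. In form: gripper x y z rx ry rz; .... A call has 1 to 8 rows; each row shifts and turns the pose as measured when the row begins, along the tool's axes as they then stand; what a row does not reach is not made up. A row lasts 1/8 s, in which the tool goes at most 62.5 mm and 10.7 degrees, less where a joint would pass 70% of its speed; a pose out of reach is approached as far as the arm can. A call is refused whole if a number of a shift passes 62.5 or a number of a turn 10.7, either way. A call with a gripper value outside its range is refused whole. The fingers move at their own pace and stop on an object; "grip_force" is the grip in N (left out, the last holds). Time passes only in rows, so rows that do not move let the fingers close. It gives the time, the measured TCP pose, the force and the opening at its end, in the units of the state.
- monitor.get_state(): the state, without advancing time (a new reading comes with each control period).
- cams.read_camera(name): name is "scene" or "top" or "wrist"; returns (picture, depth): 400x640x3 uint8, red, green, blue; 400x640 float32, m along the optical axis (not along the pixel's ray), 0 where there is no reading.
- cams.calibration(name): a dict with "fx", "fy", "cx", "cy" (pixels), "R" (3x3) and "t" (3): a world point X has camera coordinates R X + t. Camera axes: x right, y down, z forward; pixel columns grow to the right and rows downward; lengths in m; the calibration is good to about 2 mm. The wrist camera is an equidistant fisheye: a pixel r from the principal point sees the ray r / f radians off the axis. A picture is of the moment at which its call begins: read the wrist's pose just before it. calibration takes no time and is no camera call; for the wrist camera it gives the pose at the moment of the call.
- job.hand_in(): hands the job in, once; it reports no verdict.
The state is a dict: "clock": time; "joint_pos": joint angles; "qvel": joint speeds; "tau": joint torques, N m; "tcp_pos": TCP position; "orientation": TCP orientation; "wrist_force": force on the tool from outside, world axes, zero at the start; "ft_torque": the same for the moment, N m; "finger_gap": finger opening in m.
Only numpy, scipy, OpenCV 4.12 (cv2) and the standard library are available. Lean on these libraries where they do the work, as an engineer would, in place of code of your own. Each camera call takes 0.05 s, during which the arm holds its last target.

### The job

Set the blister cutter for the next cards: lift the loose cover plate off its two pins on the gauge housing and lay it flat on the rubber mat, without dropping it. Then press the lock button that was under the cover, so that the stop arm springs free, and draw the arm out by its upright stop head until the 100 mm line of its scale stands at the edge of the mouth. The spring pulls the arm back, so finish while still holding the head there: do not let go, I will do up the clamp screw; leave the carton, the jar and the loose blister card where they are.

Things in the scene. Friction and masses are not known exactly. Their poses are not given: they have to be found in the camera images.
- cutter: blister cutter, fixed on the bench. Origin on the bench under the middle of the gauge housing, z up; the stop arm draws out along its -y. Housing: blue block 104 (x) by 170 (y) mm, rim 98 mm high, round an open well 76 by 84 mm with floor 78 mm high. Exit table 80 mm high at x 75 to 250, y -281 to 171 mm; tall frame (250 mm) at x 10 to 310, y 160 to 490 mm. Clamp screw on the -x side: not used
- cover_handle (a point): middle of the grip bar of the loose cover: an aluminium plate 96 (x) by 124 (y) by 4 mm, 0.12 to 0.24 kg, lying on the housing's rim with two 10 mm holes at y = +-52 mm over 8 mm pins that rise 15 mm above the rim. The black bar lies along y, 74 long, 12 wide, 12 mm thick, on two end legs; this point is 32 mm above the plate's underside, 22 mm clear below the bar. z up
- cover_under (a point): centre of the cover plate's underside, z up when it lies right way up
- button_top (a point): centre of the top of the black lock button, 22 mm across, standing 16 mm above the floor of the housing's well, in the middle of it (94 mm above the bench); it moves with the button
- lock_button (a joint): travel of the lock button in m, 0 up, 0.008 fully down; sprung, 2 N to start and about 5 N fully down. The arm is free when it is down by more than about 0.005; once the arm has sprung out the button stays about 0.0045 down by itself
- stop_arm (a joint): how far the telescoping stop arm is out, in m: 0 stowed (locked within about 0.001), 0.100 when the 100 mm line stands at the mouth edge, end stop at 0.120. Pressing the button lets a spring push it out by itself to about 0.013 to 0.018, where the lock no longer catches; further out the spring pulls it back, about 3.7 N at 0.100
- head_grip (a point): point inside the upright aluminium stop head on the arm's end, 105 mm above the bench, 20 mm below its top. Head: 40 (x) by 14 (y) by 80 mm high; axes as the cutter's. A paddle 4 mm thick, 85 to 119 mm above the bench, reaches from it 190 mm to +x. Stowed, the head stands 60 mm clear of the mouth edge, the 30 by 14 mm bar between; pinch it here from above across its 14 mm (y)
- mark_100 (a point): the 100 mm line on the top of the arm's bar (30 mm wide, top 67 mm above the bench). Short lines every 10 mm, full-width lines at 0, 50 and 100 mm; the 0 line stands at the mouth edge when stowed, the others are hidden in the housing until drawn out
- reading_edge (a point): the outer face of the dark steel mouth collar out of which the bar slides, at the height of the bar's top: the scale is read here
- mat_top (a point): centre of the top of the black rubber mat, 220 by 220 mm, 3 mm thick, fixed flat on the bench
- carton_mid (a point): middle of a medicine carton, 100 by 50 by 40 mm, loose; leave alone
- jar_mid (a point): middle of a white tablet jar, 52 mm across and 85 mm high, loose; leave alone
- card_mid (a point): middle of a loose blister card, 95 by 55 by 8 mm; leave alone
Mind the look-alikes: they are no part of the job. Of the things shaped like the part that bears cover_handle, the aluminium one is meant.

How it is judged:
On the way, in this order (a step that is already met when the one before it is completed fails the run):
1. the cover plate lies flat on the mat, let go (x of cover_under in the frame of mat_top between -0.085 and 0.085 m and y of cover_under in the frame of mat_top between -0.085 and 0.085 m and height (world z) of cover_under below 0.009 m and angle between cover_under's own z axis and vertical below 0.06 rad and contact force between the fingers and cover below 0.1 N), for 0.2 s.
2. the lock is released with its button and the arm has sprung free (value of joint lock_button above 0.0035 m and value of joint stop_arm above 0.006 m), for 0.1 s.
At the end, for the whole second after the job is handed in: the 100 mm line stands within 4 mm of the mouth edge and the arm is still, the fingers holding the stop head (more than 1 N) and nothing else propping it; the cover lies flat and right way up on the mat, its centre within 85 mm of the mat's centre along each side (value of joint stop_arm between 0.096 and 0.104 m and velocity of joint stop_arm between -0.005 and 0.005 m/s and contact force between the fingers and stop_arm above 1 N and contact force between cover and stop_arm below 0.1 N and x of cover_under in the frame of mat_top between -0.085 and 0.085 m and y of cover_under in the frame of mat_top between -0.085 and 0.085 m and height (world z) of cover_under below 0.009 m and angle between cover_under's own z axis and vertical below 0.06 rad); the arm keeps its last pose, push and grip.
It fails at once if the carton, jar or blister card is disturbed (moved more than 20 mm) (distance of any of carton_mid, jar_mid, card_mid from where it was at the start of the episode above 0.02 m).
It fails at once if the cover is dropped (falls faster than 0.7 m/s out of the fingers) (linear speed of cover above 0.7 m/s and contact force between the fingers and cover below 0.1 N).
It also fails if it takes over 72 s, if anything falls off the work surface, if the arm or the gripper's body presses on something with over 40 N, if the wrist force passes 120 N, or if a joint passes its speed limit or range.

## Working session

There is one attempt and no reset: what is moved stays moved. The work goes in short steps, Python scripts to look and compute and a tool call to move; the robot and the scene stay as the last step left them, time stands still between calls to the robot, and variables do not carry over. Pictures are saved under pics/ and viewed, and the job is handed in when it is done.

Besides the shell and the picture viewer there is one more tool, called by a JSON object that holds its "api" and its "payload". drive_tool: Moves the arm, as the interface text tells. Its arguments: {"type":"object","properties":{"plan":{"type":"string"},"grip_force":{"type":"number"}},"required":["plan"]}

```bash
mkdir -p pics; ls; cat > h.py <<'E'
import numpy as np, cv2
from workcell import monitor, cams, job, env
def pix2w(name,u,v,depth,cal=None):
    c=cal or cams.calibration(name); z=depth
    X=np.array([(u-c['cx'])/c['fx']*z,(v-c['cy'])/c['fy']*z,z])
    R=np.array(c['R']);t=np.array(c['t'])
    return R.T@(X-t)
def w2pix(name,P):
    c=cams.calibration(name); X=np.array(c['R'])@np.array(P)+np.array(c['t'])
    return X[0]/X[2]*c['fx']+c['cx'],X[1]/X[2]*c['fy']+c['cy'],X[2]
E
python3 - <<'E'
from h import *
for n in ['scene','top','wrist']:
    p,d=cams.read_camera(n); cv2.imwrite(f'pics/{n}0.png',p[:,:,::-1]); np.save(f'{n}0.npy',d)
    c=cams.calibration(n); print(n,c, )
print(monitor.get_state())
E
```

```text
pics
scene {'fx': 375.1190776867077, 'fy': 375.1190776867077, 'cx': 323.1514501101141, 'cy': 190.11589162932597, 'R': array([[-0.63140956,  0.7753877 , -0.00979227],
       [ 0.65067257,  0.52289826, -0.55063837],
       [-0.42183786, -0.35404989, -0.83468646]]), 't': array([ 0.20167867, -0.35449433,  1.55449509])}
top {'fx': 415.99442068133413, 'fy': 415.99442068133413, 'cx': 322.1038546698442, 'cy': 200.1218301128341, 'R': array([[-0.00735275, -0.99983875, -0.01638312],
       [-0.99298676,  0.00923366, -0.11786449],
       [ 0.11799676,  0.0154016 , -0.99289453]]), 't': array([0.16455724, 0.53025169, 1.42634215])}
wrist {'fx': 309.70691628693146, 'fy': 309.70691628693146, 'cx': 320.9544600560324, 'cy': 191.94738836796154, 'R': array([[ 0.24857777,  0.96861138, -0.00104556],
       [ 0.91519754, -0.23451623,  0.32774318],
       [ 0.31721057, -0.08242657, -0.94476628]]), 't': array([-0.57331695, -0.04261449,  0.38193689])}
{'clock': 0.15, 'joint_pos': array([1.17940556e+00, 3.13830841e-01, 4.52596018e-02, 1.30361424e+00,
       3.50885502e-05, 1.43123203e+00]), 'qvel': array([ 1.05149908e-05, -8.02728871e-04,  3.29317630e-03,  1.73395255e-03,
        1.89812637e-03,  1.08422985e-03]), 'tau': array([ 2.68159412e-03, -4.81066883e+01,  2.98814946e+01,  1.39168013e-02,
       -1.10129804e-04, -8.62939032e-06]), 'tcp_pos': array([0.14312067, 0.55654475, 0.25262007]), 'orientation': array([-0.55859873,  0.5590652 ,  0.43281879, -0.43368359]), 'wrist_force': array([0.44913582, 0.84179756, 0.2501074 ]), 'ft_torque': array([0.00440159, 0.03893199, 0.03112117]), 'finger_gap': 0.08530474209104795}
```

View pics/top0.png

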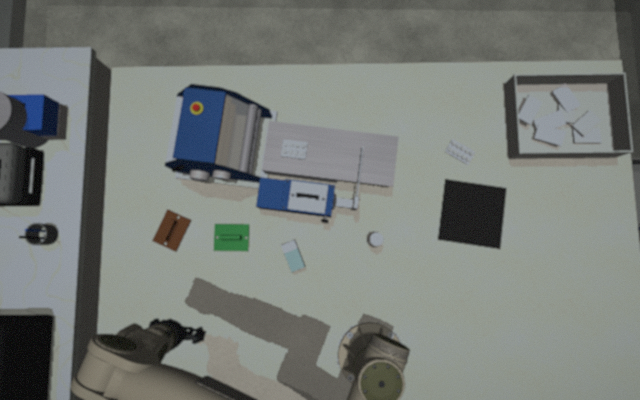

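View pics/scene0.png

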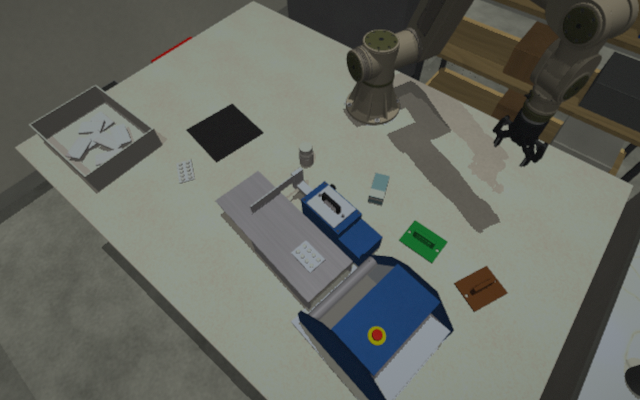

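View pics/wrist0.png

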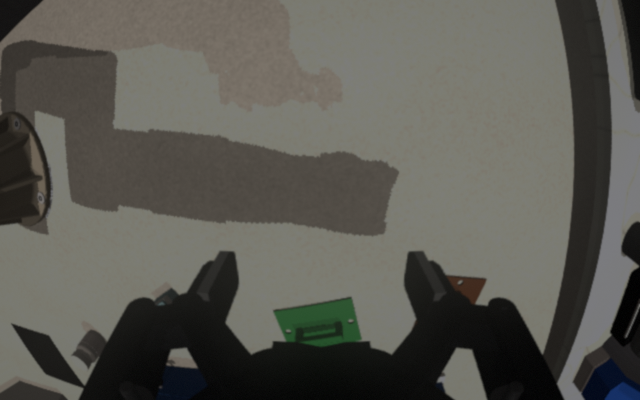

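```bash
python3 - <<'E'
from h import *
p=cv2.imread('pics/top0.png')
cv2.imwrite('pics/topc.png',cv2.resize(p[160:260,240:400],None,fx=5,fy=5,interpolation=cv2.INTER_CUBIC))
p=cv2.imread('pics/scene0.png')
cv2.imwrite('pics/scenec.png',cv2.resize(p[150:270,240:400],None,fx=5,fy=5,interpolation=cv2.INTER_CUBIC))
d=np.load('top0.npy')
for u,v in [(307,196),(321,200),(300,197),(280,194),(443,180),(506,187),(500,248),(438,240),(472,213),(350,202),(265,195)]:
    print(u,v,pix2w('top',u,v,d[v,u]).round(4))
E
```

```text
307 196 [0.5328 0.2075 0.14  ]
321 200 [0.5235 0.1627 0.1046]
300 197 [0.5343 0.2328 0.1045]
280 194 [0.5492 0.3034 0.0732]
443 180 [ 0.6039 -0.2734  0.0021]
506 187 [ 0.5754 -0.4936  0.0079]
500 248 [ 0.3603 -0.4617  0.0039]
438 240 [ 0.3899 -0.247   0.0019]
472 213 [ 0.484  -0.3695  0.0061]
350 202 [0.5203 0.0642 0.0657]
265 195 [0.5464 0.3549 0.0724]
```

View pics/topc.png

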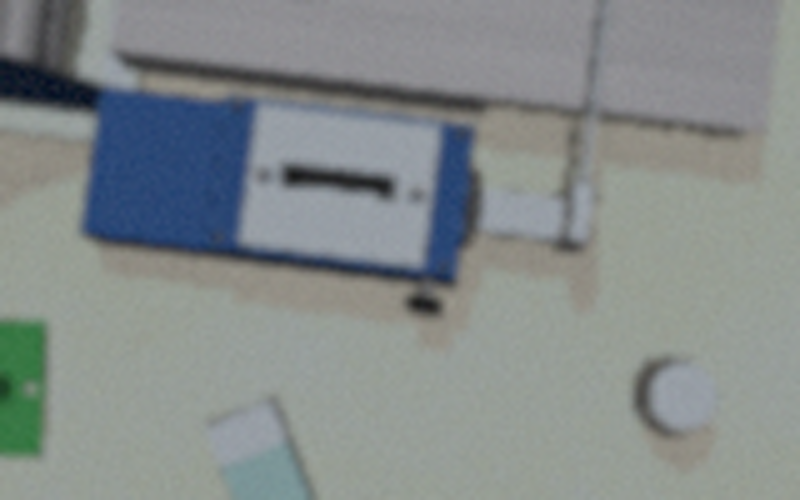

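View pics/scenec.png

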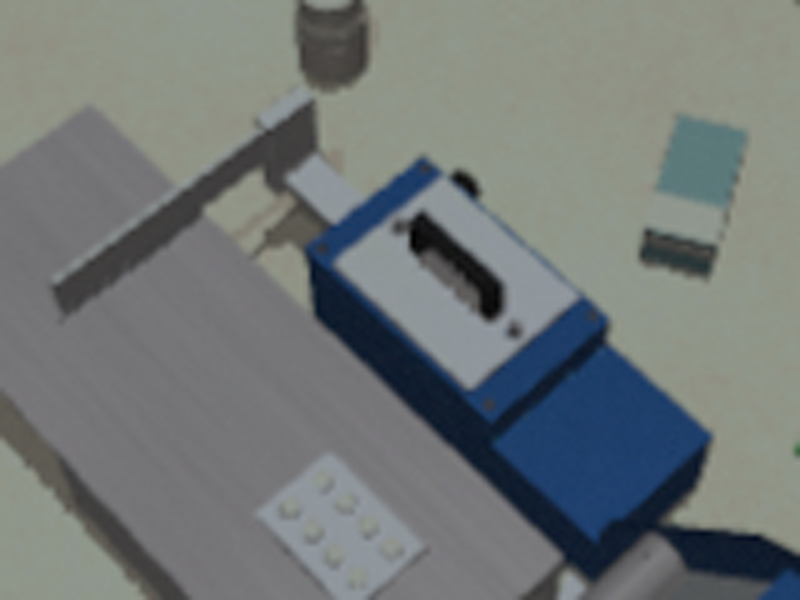

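```bash
cat >> h.py <<'E'
from scipy.spatial.transform import Rotation as Ro
def ray(name,u,v,z):
    a=pix2w(name,u,v,1.0); c=cams.calibration(name); o=-np.array(c['R']).T@np.array(c['t'])
    d=a-o; return o+d*(z-o[2])/d[2]
def tool():
    s=monitor.get_state(); q=s['orientation']; return Ro.from_quat([q[1],q[2],q[3],q[0]]).as_matrix(), s
E
python3 - <<'E'
from h import *
R,s=tool(); print(R.round(3), env.finger_overhang)
T=lambda u,v,z: ray('top',240+u/5-.4,160+v/5-.4,z)
S=lambda u,v,z: ray('scene',240+u/5-.4,150+v/5-.4,z)
cs=[T(*x,.102) for x in [(252,98),(443,124),(428,270),(237,244)]]
for c in cs: print('corner',c.round(4))
print('mean',np.mean(cs,0), 'dir', [np.degrees(np.arctan2(*(a-b)[[1,0]])) for a,b in [(cs[0],cs[1]),(cs[3],cs[2])]])
h=[T(284,173,.136),T(393,185,.136)]; print('handle',h, np.mean(h,0),np.linalg.norm(h[0]-h[1]),np.degrees(np.arctan2(*(h[0]-h[1])[[1,0]])))
h=[T(264,174,.113),T(418,193,.113)]; print('pins',h, np.mean(h,0),np.linalg.norm(h[0]-h[1]),np.degrees(np.arctan2(*(h[0]-h[1])[[1,0]])))
h=[S(402,226,.113),S(515,329,.113)]; print('pins',h, np.mean(h,0),np.linalg.norm(h[0]-h[1]),np.degrees(np.arctan2(*(h[1]-h[0])[[1,0]])))
h=[S(418,213,.136),S(500,290,.136)]; print('handleS',h, np.mean(h,0),np.linalg.norm(h[0]-h[1]))
c=[S(441,175,.102),S(580,294,.102),S(471,389,.102),S(334,262,.102)];print('plateS',np.array(c).round(4),np.mean(c,0))
hd=[S(262,122,.125),S(308,92,.125)];print('head S',hd,np.mean(hd,0))
hd=[T(580,185,.125),T(574,243,.125)];print('head T',hd)
m=[ray('top',*x,.003) for x in [(446,180),(506,187),(500,248),(438,240)]]; print('mat',np.array(m).round(3),np.mean(m,0))
d=np.load('top0.npy');
D=np.load('scene0.npy')
for (u,v) in [(432,190),(440,240),(450,240)]:
    uu,vv=int(240+u/5),int(150+v/5); print(pix2w('scene',uu,vv,D[vv,uu]))
E
```

```text
[[ 0.249 -0.001 -0.968]
 [ 0.968 -0.001  0.249]
 [-0.001 -1.     0.   ]] 0.022
corner [0.5952 0.2666 0.102 ]
corner [0.5763 0.1382 0.102 ]
corner [0.4781 0.1491 0.102 ]
corner [0.4966 0.2764 0.102 ]
mean [0.53657341 0.20756773 0.102     ] dir [np.float64(81.59092909021655), np.float64(81.72261896431074)]
handle [array([0.53958591, 0.24235406, 0.136     ]), array([0.53101195, 0.17118323, 0.136     ])] [0.53529893 0.20676865 0.136     ] 0.07168541996838187 83.13067045529452
pins [array([0.54212214, 0.25744796, 0.113     ]), array([0.52844253, 0.15521209, 0.113     ])] [0.53528234 0.20633003 0.113     ] 0.10314699898192946 82.37883927359562
pins [array([0.53262725, 0.162289  , 0.113     ]), array([0.54700726, 0.26274818, 0.113     ])] [0.53981725 0.21251859 0.113     ] 0.1014831643177598 81.85385977189128
handleS [array([0.53025772, 0.17360666, 0.136     ]), array([0.54219163, 0.24674582, 0.136     ])] [0.53622467 0.21017624 0.136     ] 0.07410638159783367
plateS [[0.4812 0.1524 0.102 ]
 [0.4968 0.2754 0.102 ]
 [0.5912 0.2638 0.102 ]
 [0.5748 0.1414 0.102 ]] [0.53600537 0.20829079 0.102     ]
head S [array([0.53346873, 0.04643974, 0.125     ]), array([0.49670503, 0.05375825, 0.125     ])] [0.51508688 0.050099   0.125     ]
head T [array([0.53125544, 0.04864668, 0.125     ]), array([0.49303417, 0.0532126 , 0.125     ])]
mat [[ 0.604 -0.284  0.003]
 [ 0.576 -0.496  0.003]
 [ 0.36  -0.462  0.003]
 [ 0.39  -0.247  0.003]] [ 0.48247072 -0.37206443  0.003     ]
[0.49597517 0.15687178 0.10358568]
[0.53582711 0.1970429  0.13268209]
[0.53205784 0.20186329 0.13281428]
```

{"api": "drive_tool", "payload": {"plan": "1 0 0 0 0 10.4 0;1 0 0 0 0 10.4 0;1 0 0 0 0 10.4 0;1 0 0 0 0 10.4 0;1 0 0 0 0 10.4 0;1 0 0 0 0 10.4 0;1 0 0 0 0 10.4 0;1 0 0 0 0 10.4 0"}}

```text
clock: 1.15
tcp_pos: [0.1424, 0.5548, 0.2492]
orientation: [-0.701, 0.707, -0.064, 0.063]
wrist_force: [-0.0, 0.2, -0.2]
finger_gap: 0.085
```

```bash
cat >> h.py <<'E'
def go(P,yaw=None):
    R,s=tool(); d=R.T@(np.array(P)-s['tcp_pos']); y=np.degrees(np.arctan2(R[1,0],R[0,0]))
    print('tcp',s['tcp_pos'].round(4),'yaw',y.round(2),'tilt',np.degrees(np.arccos(-R[2,1])).round(2),'rot to vertical: tool rx,rz', np.degrees(R.T@np.cross(R[:,1],[0,0,-1])).round(2),'gap',s['finger_gap'].round(4),'F',s['wrist_force'].round(2),'t',s['clock'],'q6',s['joint_pos'][5].round(2))
    print('shift tool mm',(d*1000).round(1), 'ry', None if yaw is None else round(y-yaw,2))
E
python3 -c "
from h import *
go([.536,.2075,.25],-8)"
```

```text
Traceback (most recent call last):
  File "h.py", line 19, in go
    print('tcp',s['tcp_pos'].round(4),'yaw',y.round(2),'tilt',np.degrees(np.arccos(-R[2,1])).round(2),'rot to vertical: tool rx,rz', np.degrees(R.T@np.cross(R[:,1],[0,0,-1])).round(2),'gap',s['finger_gap'].round(4),'F',s['wrist_force'].round(2),'t',s['clock'],'q6',s['joint_pos'][5].round(2))
                                                                                                                                                                                              ^^^^^^^^^^^^^^^^^^^^^
AttributeError: 'float' object has no attribute 'round'
```

```bash
sed -i "s/s\['finger_gap'\].round(4)/round(s['finger_gap'],4)/" h.py; python3 -c "
from h import *
go([.536,.2075,.25],-8)"
```

```text
tcp [0.1424 0.5548 0.2492] yaw -10.3 tilt 0.49 rot to vertical: tool rx,rz [ 0.48  0.   -0.1 ] gap 0.085 F [-0.05  0.17 -0.2 ] t 1.15 q6 2.93
shift tool mm [ 449.3    0.7 -271.3] ry -2.3
```

{"api": "drive_tool", "payload": {"plan": "1 45 -1 -27 0 0 0;1 45 -1 -27 0 0 0;1 45 -1 -27 0 0 0;1 45 -1 -27 0 0 0;1 45 -1 -27 0 0 0;1 45 -1 -27 0 0 0;1 45 -1 -27 0 0 0;1 45 -1 -27 0 0 0"}}

```text
clock: 2.15
tcp_pos: [0.464, 0.2722, 0.256]
orientation: [-0.701, 0.708, -0.063, 0.06]
wrist_force: [1.5, 1.5, 0.3]
finger_gap: 0.0856
```

```bash
python3 -c "
from h import *
go([.536,.2075,.25],-8)"
```

```text
tcp [0.464  0.2722 0.256 ] yaw -9.91 tilt 0.6 rot to vertical: tool rx,rz [ 0.57 -0.   -0.2 ] gap 0.0856 F [1.48 1.5  0.31] t 2.15 q6 2.13
shift tool mm [ 82.    6.2 -51.2] ry -1.91
```

{"api": "drive_tool", "payload": {"plan": "1 28 1 -18 0.3 -1 0;1 28 1 -17 0.3 -0.9 0;1 26 1 -17 0 0 0;1 0 0 0 0 0 0"}}

```text
clock: 2.65
tcp_pos: [0.5414, 0.202, 0.2511]
orientation: [0.705, -0.705, 0.053, -0.049]
wrist_force: [-0.2, 1.4, 0.1]
finger_gap: 0.0853
```

```bash
python3 - <<'E'
from h import *
p,d=cams.read_camera('wrist'); cv2.imwrite('pics/w1.png',p[:,:,::-1])
go([.536,.2075,.25],-8)
c=cams.calibration('wrist');print(c['t'],c['R'])
def wp(P):
    X=np.array(c['R'])@np.array(P)+c['t']; r=np.hypot(X[0],X[1]); th=np.arctan2(r,X[2]); return c['cx']+c['fx']*th*X[0]/r, c['cy']+c['fx']*th*X[1]/r
Rz=Ro.from_euler('z',-8,degrees=True).as_matrix()
for n,P in {'h-':(0,-.037,.136),'h+':(0,.037,.136),'c--':(-.048,-.062,.102),'c+-':(.048,-.062,.102),'c++':(.048,.062,.102),'c-+':(-.048,.062,.102),'p-':(0,-.052,.113),'p+':(0,.052,.113)}.items():
    print(n,np.round(wp(Rz@np.array(P)+[.536,.2075,0]),1))
E
```

```text
tcp [0.5404 0.2027 0.2511] yaw -8.26 tilt 0.35 rot to vertical: tool rx,rz [-0.01  0.   -0.35] gap 0.0856 F [-0.44  0.23  0.23] t 2.7 q6 1.93
shift tool mm [-5.1  1.2  4.1] ry -0.26
[-0.50374567  0.21866373  0.47318811] [[ 0.98970305 -0.14302181 -0.00571293]
 [-0.13330232 -0.93551365  0.32717686]
 [-0.05213795 -0.32304639 -0.94494585]]
h- [316.7 230.3]
h+ [316.  143.6]
c-- [269.3 237.4]
c+- [366.2 237.4]
c++ [371.7 109.2]
c-+ [261.9 109.8]
p- [317.3 233.8]
p+ [316.4 121.3]
```

View pics/w1.png

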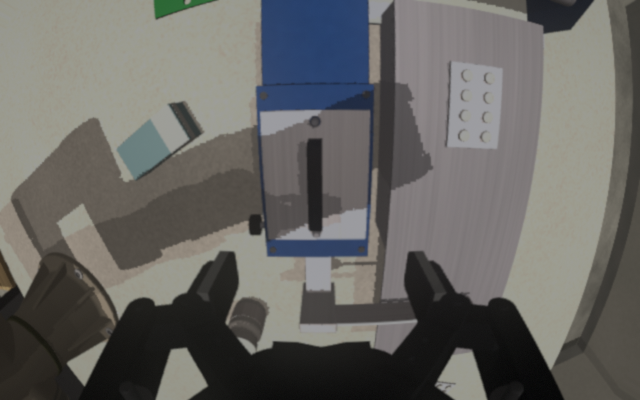

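{"api": "drive_tool", "payload": {"plan": "1 -5 20 4 0 -0.2 -0.3;1 0 25 0 0 0 0;1 0 20 0 0 0 0;1 0 15 0 0 0 0;1 0 0 0 0 0 0"}}

```text
clock: 3.32
tcp_pos: [0.532, 0.211, 0.1694]
orientation: [0.706, -0.705, 0.049, -0.047]
wrist_force: [0.2, 0.8, 0.9]
finger_gap: 0.0849
```

```bash
python3 - <<'E'
from h import *
go([.536,.2075,.133],-8)
p,d=cams.read_camera('wrist'); cv2.imwrite('pics/w2.png',p[:,:,::-1])
E
```

```text
tcp [0.532  0.211  0.1694] yaw -7.79 tilt 0.15 rot to vertical: tool rx,rz [-0.05  0.   -0.14] gap 0.0849 F [0.16 0.76 0.93] t 3.325 q6 1.94
shift tool mm [ 4.5 36.4 -2.9] ry 0.21
```

View pics/w2.png

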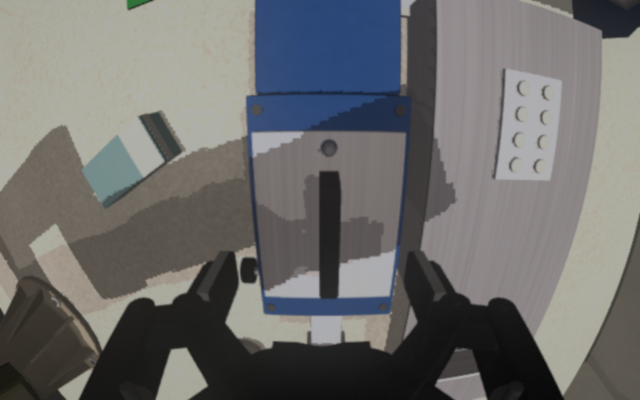

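{"api": "drive_tool", "payload": {"plan": "1 4 15 -3 0 0 0;1 0 12 0 0 0 0;1 0 6 0 0 0 0;1 0 0 0 0 0 0"}}

```text
clock: 3.88
tcp_pos: [0.5374, 0.2076, 0.1364]
orientation: [0.706, -0.705, 0.048, -0.049]
wrist_force: [-0.2, 0.2, 1.0]
finger_gap: 0.0854
```

```bash
python3 - <<'E'
from h import *
go([.536,.2075,.133],-8)
E
```

```text
tcp [0.5374 0.2076 0.1364] yaw -7.8 tilt 0.16 rot to vertical: tool rx,rz [-0.14  0.    0.08] gap 0.0854 F [-0.2   0.21  1.03] t 3.875 q6 1.94
shift tool mm [-1.4  3.4 -0.3] ry 0.2
```

Now close, 40 N.

{"api": "drive_tool", "payload": {"plan": "-1 -1 3 0 0 0 0;-1 0 0 0 0 0 0;-1 0 0 0 0 0 0;-1 0 0 0 0 0 0;-1 0 0 0 0 0 0;-1 0 0 0 0 0 0", "grip_force": 40}}

```text
clock: 4.62
tcp_pos: [0.5369, 0.2079, 0.1342]
orientation: [0.707, -0.704, 0.047, -0.049]
wrist_force: [-0.3, -1.0, -0.9]
finger_gap: 0.0115
```

```bash
python3 - <<'E'
from h import *
go([.536,.2075,.133],-8)
E
```

```text
tcp [0.5369 0.2079 0.1342] yaw -7.79 tilt 0.24 rot to vertical: tool rx,rz [-0.18  0.    0.16] gap 0.0115 F [-0.3  -1.04 -0.88] t 4.625 q6 1.94
shift tool mm [-0.8  1.2 -0.6] ry 0.21
```

Gripped on the 12 mm bar. Lift slowly, straight up.

{"api": "drive_tool", "payload": {"plan": "-1 0 -5 0 0 0 0;-1 0 -7 0 0 0 0;-1 0 -8 0 0 0 0;-1 0 -10 0 0 0 0;-1 0 -15 0 0 0 0;-1 0 -20 0 0 0 0;-1 0 -20 0 0 0 0;-1 0 0 0 0 0 0", "grip_force": 60}}

```text
clock: 5.62
tcp_pos: [0.5368, 0.2078, 0.2259]
orientation: [0.707, -0.704, 0.046, -0.05]
wrist_force: [0.7, -0.1, -1.9]
finger_gap: 0.0108
```

```bash
python3 - <<'E'
from h import *
go([.482,-.372,.22],-8)
p,d=cams.read_camera('wrist'); cv2.imwrite('pics/w3.png',p[:,:,::-1])
p,d=cams.read_camera('scene'); cv2.imwrite('pics/s3.png',p[:,:,::-1])
E
```

```text
tcp [0.5368 0.2078 0.2259] yaw -7.79 tilt 0.32 rot to vertical: tool rx,rz [-0.21  0.    0.25] gap 0.0108 F [ 0.7  -0.1  -1.95] t 5.625 q6 1.94
shift tool mm [  24.3    3.9 -581.8] ry 0.21
```

View pics/w3.png

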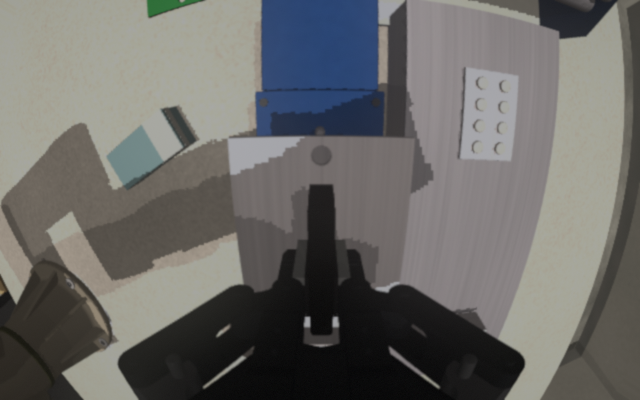

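View pics/s3.png

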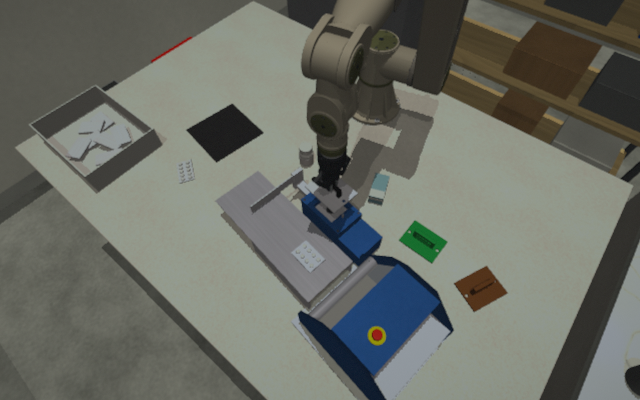

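{"api": "drive_tool", "payload": {"plan": "-1 1 0 -20 0 0 0;-1 2 0 -40 0 0 0;-1 2 0 -40 0 0 0;-1 2 0 -40 0 0 0;-1 2 0 -40 0 0 0;-1 2 0 -40 0 0 0;-1 2 0 -40 0 0 0;-1 2 0 -40 0 0 0"}}

```text
clock: 6.72
tcp_pos: [0.5025, -0.1042, 0.2158]
orientation: [-0.705, 0.706, -0.051, 0.043]
wrist_force: [0.3, -0.7, -2.2]
finger_gap: 0.0105
```

```bash
python3 - <<'E'
from h import *
go([.482,-.372,.22],-8)
E
```

```text
tcp [ 0.5025 -0.1042  0.2158] yaw -7.65 tilt 0.68 rot to vertical: tool rx,rz [ 0.05 -0.   -0.68] gap 0.0105 F [ 0.27 -0.71 -2.15] t 6.725 q6 1.35
shift tool mm [  15.3   -4.1 -268.1] ry 0.35
```

{"api": "drive_tool", "payload": {"plan": "-1 2 -1 -40 0 0 -0.4;-1 2 -1 -40 0 0 -0.3;-1 2 -1 -40 0 0 0;-1 2 -1 -40 0 0 0;-1 2 0 -40 0 0 0;-1 1 0 -30 0 0 0;-1 0 0 -15 0 0 0;-1 0 0 0 0 0 0"}}

```text
clock: 7.72
tcp_pos: [0.468, -0.3617, 0.2122]
orientation: [0.707, -0.704, 0.055, -0.047]
wrist_force: [-0.3, 0.6, -1.6]
finger_gap: 0.0106
```

```bash
python3 - <<'E'
from h import *
go([.482,-.372,.045],-8)
p,d=cams.read_camera('top'); cv2.imwrite('pics/t4.png',cv2.resize(p[140:280,380:560],None,fx=4,fy=4)[:,:,::-1])
p,d=cams.read_camera('scene'); cv2.imwrite('pics/s4.png',cv2.resize(p[60:220,120:320],None,fx=4,fy=4)[:,:,::-1])
E
```

```text
tcp [ 0.468  -0.3617  0.2122] yaw -8.24 tilt 0.74 rot to vertical: tool rx,rz [-0.23  0.   -0.7 ] gap 0.0106 F [-0.35  0.58 -1.57] t 7.725 q6 0.92
shift tool mm [ 17.4 166.9  -8.8] ry -0.24
```

View pics/t4.png

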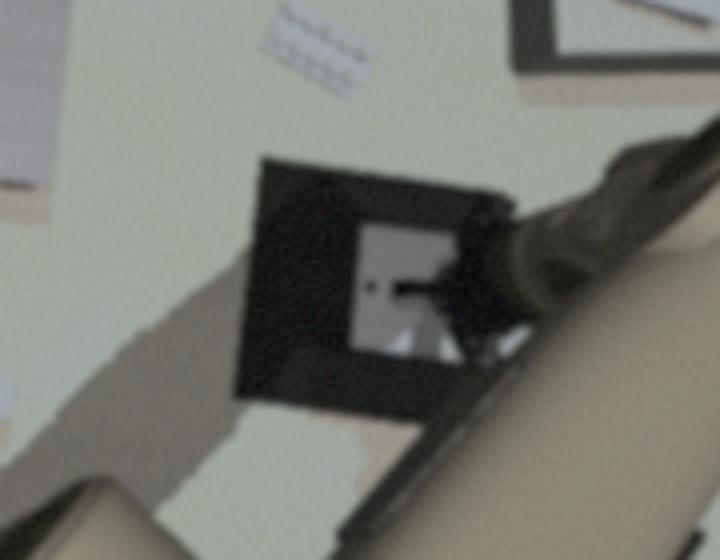

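View pics/s4.png

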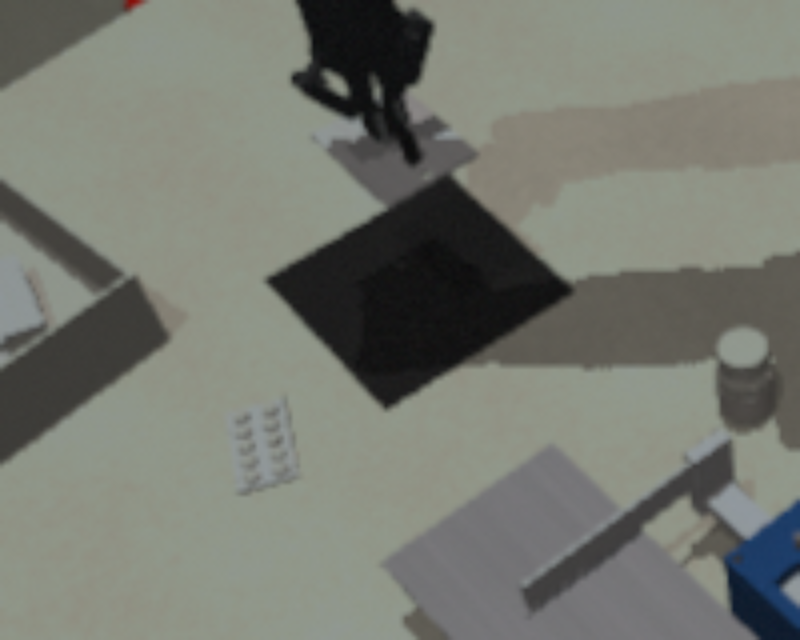

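{"api": "drive_tool", "payload": {"plan": "-1 8 20 -5 -0.1 0 -0.4;-1 6 30 -4 -0.1 0 -0.3;-1 2 30 0 0 0 0;-1 0 30 0 0 0 0;-1 0 20 0 0 0 0;-1 0 10 0 0 0 0;-1 0 0 0 0 0 0"}}

```text
clock: 8.7
tcp_pos: [0.4863, -0.3616, 0.0712]
orientation: [0.706, -0.705, 0.045, -0.046]
wrist_force: [0.1, -0.4, -1.5]
finger_gap: 0.0108
```

```bash
python3 - <<'E'
from h import *
go([.482,-.372,.039],-8)
E
```

```text
tcp [ 0.4863 -0.3616  0.0712] yaw -7.39 tilt 0.16 rot to vertical: tool rx,rz [-0.08 -0.    0.14] gap 0.0108 F [ 0.11 -0.44 -1.55] t 8.7 q6 0.93
shift tool mm [ -3.   32.2 -10.9] ry 0.61
```

{"api": "drive_tool", "payload": {"plan": "-1 -2 12 -6 0 0 0;-1 0 10 -3 0 0 0;-1 0 5 0 0 0 0;-1 0 3 0 0 0 0;-1 0 0 0 0 0 0"}}

```text
clock: 9.32
tcp_pos: [0.4843, -0.372, 0.0415]
orientation: [-0.705, 0.706, -0.044, 0.048]
wrist_force: [-0.1, -0.5, -2.4]
finger_gap: 0.0107
```

```bash
python3 - <<'E'
from h import *
go([.482,-.372,.039],-8)
E
```

```text
tcp [ 0.4843 -0.372   0.0415] yaw -7.39 tilt 0.33 rot to vertical: tool rx,rz [0.06 0.   0.33] gap 0.0107 F [-0.08 -0.51 -2.4 ] t 9.325 q6 0.91
shift tool mm [-2.3  2.5 -0.3] ry 0.61
```

{"api": "drive_tool", "payload": {"plan": "-1 0 2 0 0 0 0;-1 0 2 0 0 0 0;-1 0 1 0 0 0 0;-1 0 0 0 0 0 0"}}

```text
clock: 9.82
tcp_pos: [0.4846, -0.3722, 0.0395]
orientation: [-0.705, 0.707, -0.043, 0.048]
wrist_force: [-0.2, -0.0, -1.4]
finger_gap: 0.0109
```

{"api": "drive_tool", "payload": {"plan": "-1 0 2 0 0 0 0;-1 0 2 0 0 0 0;-1 0 0 0 0 0 0"}}

```text
clock: 10.2
tcp_pos: [0.4848, -0.3723, 0.0396]
orientation: [-0.704, 0.707, -0.042, 0.048]
wrist_force: [-0.0, 0.7, -1.2]
finger_gap: 0.0105
```

{"api": "drive_tool", "payload": {"plan": "-0.5 0 0 0 0 0 0;-0.2 0 0 0 0 0 0;0.2 0 0 0 0 0 0;0.2 0 0 0 0 0 0"}}

```text
clock: 10.7
tcp_pos: [0.4856, -0.373, 0.0392]
orientation: [-0.704, 0.708, -0.042, 0.049]
wrist_force: [0.1, 0.6, -0.2]
finger_gap: 0.0512
```

```bash
python3 - <<'E'
from h import *
go([.482,-.372,.039],-8)
p,d=cams.read_camera('wrist'); cv2.imwrite('pics/w5.png',p[:,:,::-1])
E
```

```text
tcp [ 0.4856 -0.373   0.0392] yaw -7.35 tilt 0.63 rot to vertical: tool rx,rz [ 0.28 -0.    0.57] gap 0.0512 F [ 0.08  0.56 -0.23] t 10.7 q6 0.91
shift tool mm [-3.7  0.1  0.5] ry 0.65
```

View pics/w5.png

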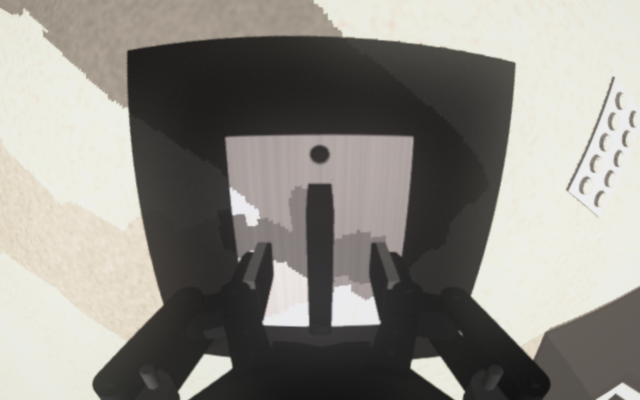

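Plate lies flat, centred on the mat, fingers clear. Retreat up.

{"api": "drive_tool", "payload": {"plan": "0.2 0 -10 0 0 0 0;0.2 0 -20 0 0 0 0;0.2 0 -30 0 0 0 0;0.2 0 -45 0 0 0 0;-1 0 -45 0 0 0 0;-1 0 -45 0 0 0 0;-1 0 0 0 0 0 0;-1 0 0 0 0 0 0"}}

```text
clock: 11.75
tcp_pos: [0.4834, -0.3715, 0.244]
orientation: [-0.703, 0.708, -0.042, 0.049]
wrist_force: [-0.1, -0.3, -0.1]
finger_gap: 0.0
```

```bash
python3 - <<'E'
from h import *
go([.536,.2075,.22],82)
p,d=cams.read_camera('top'); cv2.imwrite('pics/t6.png',cv2.resize(p[140:280,240:560],None,fx=2.5,fy=2.5)[:,:,::-1])
cv2.imwrite('pics/t6b.png',cv2.resize(p[160:260,240:400],None,fx=5,fy=5,interpolation=cv2.INTER_CUBIC)[:,:,::-1])
E
```

```text
tcp [ 0.4834 -0.3715  0.244 ] yaw -7.36 tilt 0.73 rot to vertical: tool rx,rz [ 0.35 -0.    0.65] gap 0.0 F [-0.09 -0.26 -0.12] t 11.75 q6 0.91
shift tool mm [-22.2  20.2 581.1] ry -89.36
```

View pics/t6.png

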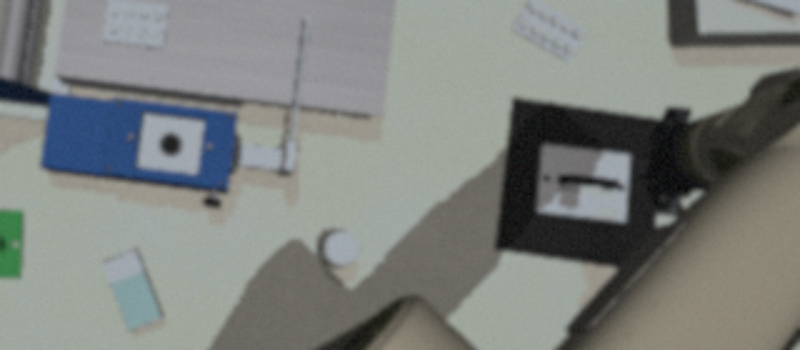

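View pics/t6b.png

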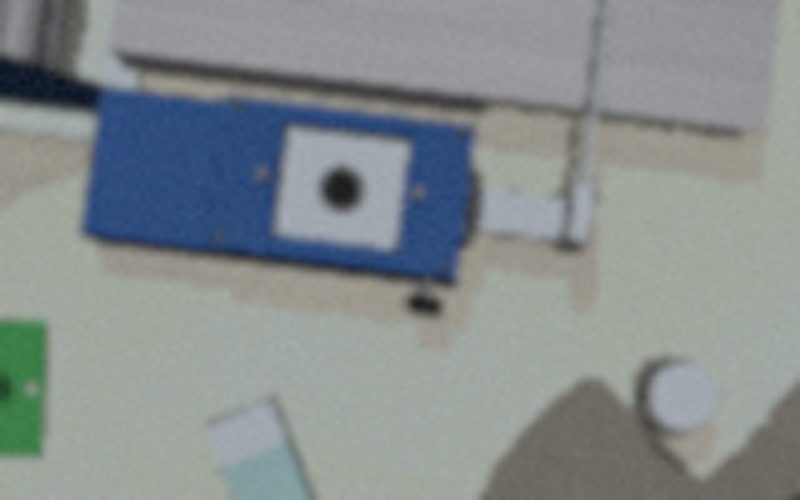

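{"api": "drive_tool", "payload": {"plan": "-1 -2 0 50 0.3 0 0.4;-1 -2 0 50 0 0 0.3;-1 -2 0 50 0 0 0;-1 -2 0 50 0 0 0;-1 -2 0 50 0 0 0;-1 -2 0 50 0 0 0;-1 -2 0 50 0 0 0;-1 -2 0 50 0 0 0"}}

```text
clock: 12.8
tcp_pos: [0.5151, 0.037, 0.2321]
orientation: [0.707, -0.703, 0.055, -0.042]
wrist_force: [1.1, -0.5, -0.1]
finger_gap: -0.0002
```

```bash
python3 - <<'E'
from h import *
T=lambda u,v,z: ray('top',240+u/5-.4,160+v/5-.4,z)
print('button',T(342,188,.094),'well',np.mean([T(*a,.078) for a in [(284,126),(412,139),(400,251),(272,234)]],0))
print('pins',T(262,173,.113),T(419,193,.113))
go([.536,.2075,.2],82)
E
```

```text
button [0.53465757 0.20656043 0.094     ] well [0.53714309 0.20738155 0.078     ]
pins [0.54280513 0.25877941 0.113     ] [0.52843632 0.15454913 0.113     ]
tcp [0.5151 0.037  0.2321] yaw -7.84 tilt 1.12 rot to vertical: tool rx,rz [-0.24 -0.   -1.1 ] gap -0.0002 F [ 1.11 -0.47 -0.1 ] t 12.8 q6 1.62
shift tool mm [ -2.   32.8 171.7] ry -89.84
```

{"api": "drive_tool", "payload": {"plan": "-1 0 5 50 0 0 -0.4;-1 0 5 50 0 0 -0.4;-1 0 3 40 0 0 -0.3;-1 0 0 10 0 0 0;-1 0 0 0 0 -10 0;-1 0 0 0 0 -10 0;-1 0 0 0 0 -10 0;-1 0 0 0 0 -10 0"}}

```text
clock: 13.8
tcp_pos: [0.5292, 0.191, 0.2084]
orientation: [0.678, -0.675, -0.198, 0.211]
wrist_force: [-0.8, -0.2, -1.5]
finger_gap: 0.0003
```

{"api": "drive_tool", "payload": {"plan": "-1 0 0 0 0 -10 0;-1 0 0 0 0 -10 0;-1 0 0 0 0 -10 0;-1 0 0 0 0 -10 0;-1 0 0 0 0 -10 0;-1 0 0 0 0 0 0"}}

```text
clock: 14.55
tcp_pos: [0.5259, 0.1844, 0.2026]
orientation: [0.528, -0.516, -0.468, 0.486]
wrist_force: [0.3, -0.3, 0.1]
finger_gap: 0.0002
```

```bash
python3 - <<'E'
from h import *
go([.536,.2073,.15],82)
E
```

```text
tcp [0.5259 0.1844 0.2026] yaw 84.9 tilt 1.77 rot to vertical: tool rx,rz [-1.71 -0.   -0.45] gap 0.0002 F [ 0.32 -0.3   0.14] t 14.55 q6 0.28
shift tool mm [24.1 52.2 -9.6] ry 2.9
```

{"api": "drive_tool", "payload": {"plan": "-1 12 20 -5 -0.9 1.5 -0.3;-1 12 20 -4 -0.8 1.4 -0.2;-1 0 12 0 0 0 0;-1 0 0 0 0 0 0"}}

```text
clock: 15.05
tcp_pos: [0.536, 0.2049, 0.1476]
orientation: [0.537, -0.537, -0.459, 0.461]
wrist_force: [0.2, -0.2, -0.1]
finger_gap: -0.0
```

```bash
python3 - <<'E'
from h import *
go([.536,.2073,.119],82)
E
```

```text
tcp [0.536  0.2049 0.1476] yaw 81.09 tilt 0.16 rot to vertical: tool rx,rz [-0.12 -0.   -0.1 ] gap -0.0 F [ 0.19 -0.2  -0.06] t 15.05 q6 0.38
shift tool mm [ 2.4 28.6  0.3] ry -0.91
```

{"api": "drive_tool", "payload": {"plan": "-1 2 14 0 0 -0.9 0;-1 0 12 0 0 0 0;-1 0 6 0 0 0 0;-1 0 4 0 0 0 0;-1 0 3 0 0 0 0"}}

```text
clock: 15.68
tcp_pos: [0.5371, 0.2063, 0.1083]
orientation: [-0.534, 0.534, 0.463, -0.464]
wrist_force: [-2.6, 0.0, 4.9]
finger_gap: 0.0002
```

```bash
python3 - <<'E'
from h import *
go([.536,.2073,.1095],82)
E
```

```text
tcp [0.5371 0.2063 0.1083] yaw 81.93 tilt 0.05 rot to vertical: tool rx,rz [-0.   -0.   -0.05] gap 0.0002 F [-2.65  0.02  4.92] t 15.675 q6 0.37
shift tool mm [ 0.8 -1.2  1.2] ry -0.07
```

{"api": "drive_tool", "payload": {"plan": "-1 0 1 0 0 0 0;-1 0 0 0 0 0 0;-1 0 0 0 0 0 0"}}

```text
clock: 16.05
tcp_pos: [0.5371, 0.2063, 0.1091]
orientation: [-0.533, 0.534, 0.464, -0.464]
wrist_force: [-2.6, -0.6, 4.2]
finger_gap: 0.0001
```

```bash
python3 - <<'E'
from h import *
go([.536,.2073,.1095],82)
p,d=cams.read_camera('scene'); cv2.imwrite('pics/s7.png',cv2.resize(p[150:270,240:400],None,fx=5,fy=5,interpolation=cv2.INTER_CUBIC)[:,:,::-1])
E
```

```text
tcp [0.5371 0.2063 0.1091] yaw 81.94 tilt 0.08 rot to vertical: tool rx,rz [ 0.07 -0.   -0.04] gap 0.0001 F [-2.58 -0.59  4.21] t 16.05 q6 0.37
shift tool mm [ 0.8 -0.4  1.2] ry -0.06
```

View pics/s7.png

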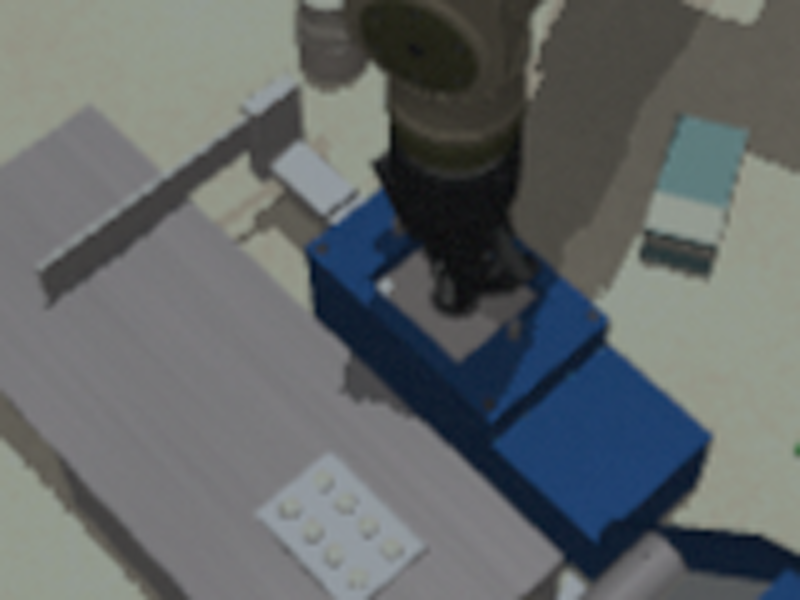

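{"api": "drive_tool", "payload": {"plan": "-1 0 -20 0 0 0 0;-1 0 -40 0 0 0 0;-1 -10 -30 0 0 0 0;1 -50 0 0 0 0 0;1 -50 0 0 0 0 0;1 -35 0 0 0 0 0;1 -10 0 0 0 0 0;1 0 0 0 0 0 0"}}

```text
clock: 17.1
tcp_pos: [0.5174, 0.0497, 0.1994]
orientation: [-0.532, 0.535, 0.465, -0.463]
wrist_force: [0.7, 0.4, -0.1]
finger_gap: 0.085
```

```bash
python3 - <<'E'
from h import *
go([.511,.035,.19],82)
p,d=cams.read_camera('wrist'); cv2.imwrite('pics/w8.png',p[:,:,::-1])
p,d=cams.read_camera('scene'); cv2.imwrite('pics/s8.png',cv2.resize(p[150:270,240:400],None,fx=5,fy=5,interpolation=cv2.INTER_CUBIC)[:,:,::-1])
E
```

```text
tcp [0.5174 0.0497 0.1994] yaw 82.04 tilt 0.25 rot to vertical: tool rx,rz [ 0.25  0.   -0.03] gap 0.085 F [ 0.69  0.38 -0.07] t 17.1 q6 0.08
shift tool mm [-15.5   9.4   4.3] ry 0.04
```

View pics/w8.png

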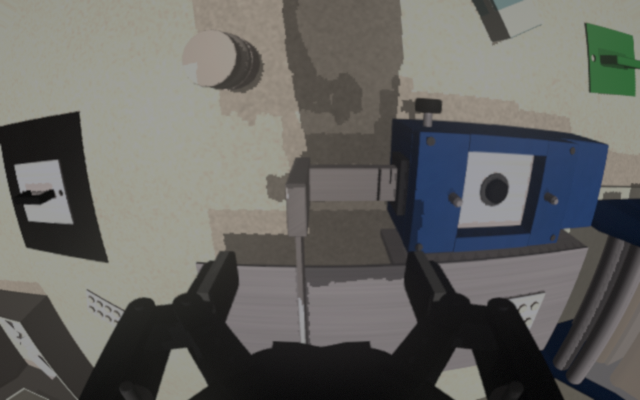

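View pics/s8.png

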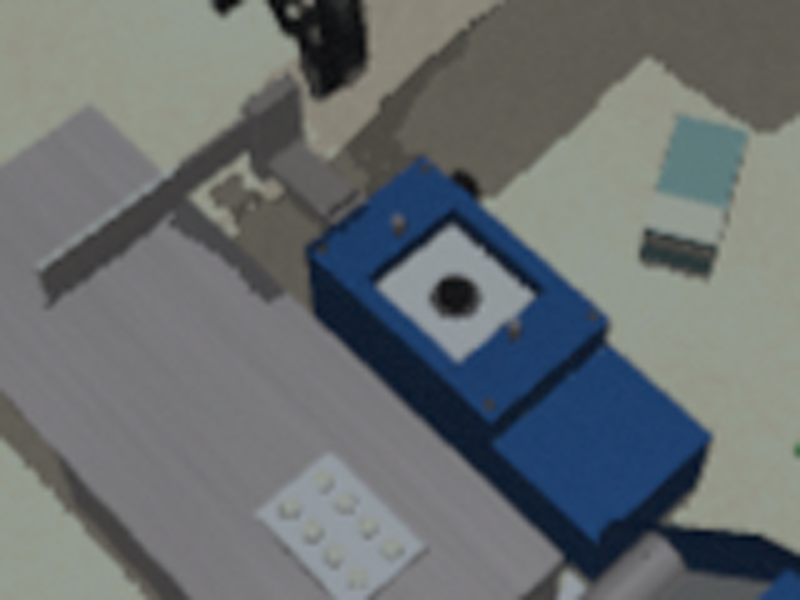

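```bash
cat >> h.py <<'E'
def wp(P,c):
    X=np.array(c['R'])@np.array(P)+c['t']; r=np.hypot(X[0],X[1]); th=np.arctan2(r,X[2]); return c['cx']+c['fx']*th*X[0]/r, c['cy']+c['fx']*th*X[1]/r
def wray(u,v,z,c):
    dx,dy=u-c['cx'],v-c['cy'];r=np.hypot(dx,dy);th=r/c['fx'];d=np.array([np.sin(th)*dx/r,np.sin(th)*dy/r,np.cos(th)])
    R=np.array(c['R']);o=-R.T@np.array(c['t']);d=R.T@d;return o+d*(z-o[2])/d[2]
Rz=Ro.from_euler('z',-8,degrees=True).as_matrix()
def tocut(P): return Rz.T@(np.array(P)-[.536,.2075,0])
E
python3 - <<'E'
from h import *
c=cams.calibration('wrist')
p=cv2.imread('pics/w8.png'); cv2.imwrite('pics/w8c.png',cv2.resize(p[140:260,260:440],None,fx=4.4,fy=4.4,interpolation=cv2.INTER_CUBIC))
for y in (-.165,-.172,-.179): print(y,[np.round(wp(Rz@np.array([x,y,.125])+[.536,.2075,0],c),1) for x in (-.02,.02)])
E
```

```text
-0.165 [array([311.9, 182.8]), array([312.4, 236.5])]
-0.172 [array([301.4, 182.7]), array([302.5, 236.4])]
-0.179 [array([290.9, 182.7]), array([292.7, 236.3])]
```

View pics/w8c.png

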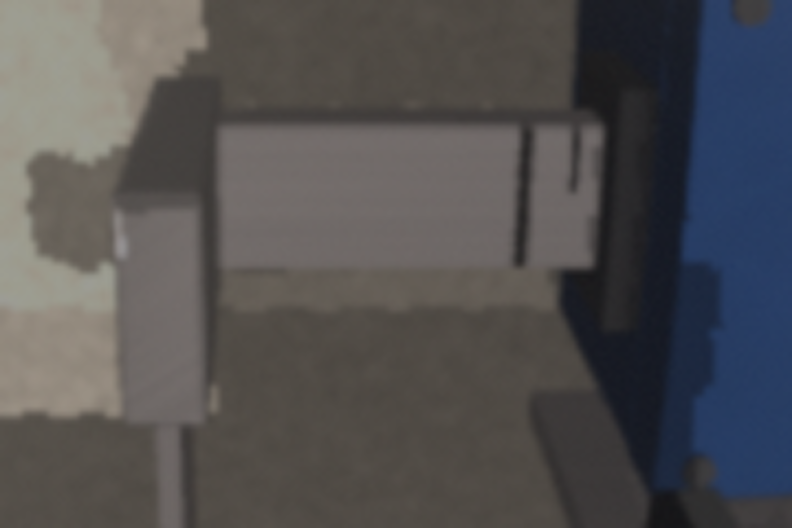

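```bash
python3 - <<'E'
from h import *
c=cams.calibration('wrist')
for n,u,v,z in [('head',286.8,210,.125),('head',306.1,210,.125),('zero',260+522/4.4,140+190/4.4,.067),('ten',260+576/4.4,140+160/4.4,.067),('edge',260+601/4.4,140+190/4.4,.067)]:
  P=wray(u,v,z,c); print(n,P.round(4),tocut(P).round(4))
go([.5116,.0337,.108],82)
E
```

```text
head [0.5103 0.0269 0.125 ] [-0.0003 -0.1824  0.125 ]
head [0.5121 0.0401 0.125 ] [-0.0004 -0.1691  0.125 ]
zero [0.5195 0.1    0.067 ] [-0.0014 -0.1088  0.067 ]
ten [0.5147 0.1113 0.067 ] [-0.0077 -0.0982  0.067 ]
edge [0.5216 0.116  0.067 ] [-0.0015 -0.0926  0.067 ]
tcp [0.5175 0.0506 0.1994] yaw 82.14 tilt 0.25 rot to vertical: tool rx,rz [ 0.25  0.   -0.03] gap 0.0856 F [-0.62  0.44 -0.11] t 17.2 q6 0.08
shift tool mm [-17.5  91.4   3.9] ry 0.14
```

{"api": "drive_tool", "payload": {"plan": "1 -17 10 4 0.2 0.1 0;1 0 20 0 0 0 0;1 0 20 0 0 0 0;1 0 15 0 0 0 0;1 0 0 0 0 0 0"}}

```text
clock: 17.82
tcp_pos: [0.5092, 0.0349, 0.1296]
orientation: [0.532, -0.532, -0.465, 0.467]
wrist_force: [-0.2, -0.5, 0.3]
finger_gap: 0.0851
```

```bash
python3 - <<'E'
from h import *
go([.5116,.0337,.108],82)
E
```

```text
tcp [0.5092 0.0349 0.1296] yaw 82.38 tilt 0.16 rot to vertical: tool rx,rz [-0.14  0.   -0.07] gap 0.0851 F [-0.16 -0.51  0.34] t 17.825 q6 0.04
shift tool mm [-0.8 21.6 -2.6] ry 0.38
```

{"api": "drive_tool", "payload": {"plan": "1 -1 12 -2 0 0.3 0;1 0 9 0 0 0 0;1 0 1 0 0 0 0;-1 0 0 0 0 0 0;-1 0 0 0 0 0 0;-1 0 0 0 0 0 0;-1 0 0 0 0 0 0;-1 0 0 0 0 0 0", "grip_force": 60}}

```text
clock: 18.82
tcp_pos: [0.5122, 0.0335, 0.1078]
orientation: [-0.533, 0.534, 0.464, -0.465]
wrist_force: [-1.0, 0.0, -2.2]
finger_gap: 0.0133
```

```bash
python3 - <<'E'
from h import *
go([.5116,.0337,.108],82)
p,d=cams.read_camera('wrist'); cv2.imwrite('pics/w9.png',p[:,:,::-1])
E
```

```text
tcp [0.5122 0.0335 0.1078] yaw 82.12 tilt 0.07 rot to vertical: tool rx,rz [ 0.02  0.   -0.07] gap 0.0133 F [-0.97  0.03 -2.16] t 18.825 q6 0.05
shift tool mm [ 0.1 -0.2  0.6] ry 0.12
```

View pics/w9.png

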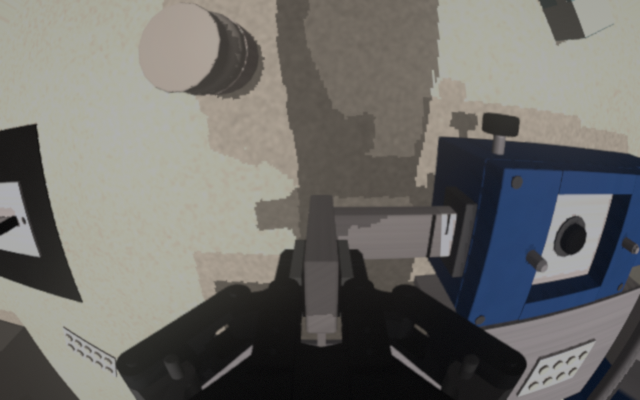

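{"api": "drive_tool", "payload": {"plan": "-1 -8 0 0 0 0 0;-1 -14 0 0 0 0 0;-1 -16 0 0 0 0 0;-1 -16 0 0 0 0 0;-1 -14 0 0 0 0 0;-1 -8 0 0 0 0 0;-1 0 0 0 0 0 0;-1 0 0 0 0 0 0"}}

```text
clock: 19.88
tcp_pos: [0.5012, -0.0466, 0.1077]
orientation: [0.534, -0.533, -0.466, 0.463]
wrist_force: [1.8, 5.5, -0.6]
finger_gap: 0.0135
```

```bash
python3 - <<'E'
from h import *
go(Rz@np.array([0,-.2593,.108])+[.536,.2075,0],82)
R,s=tool(); print(tocut(s['tcp_pos']))
p,d=cams.read_camera('wrist'); cv2.imwrite('pics/w10.png',p[:,:,::-1]); cv2.imwrite('pics/w10c.png',cv2.resize(p[150:310,300:500],None,fx=4,fy=3.75,interpolation=cv2.INTER_CUBIC)[:,:,::-1])
E
```

```text
tcp [ 0.5012 -0.0466  0.1077] yaw 82.09 tilt 0.23 rot to vertical: tool rx,rz [ 0.07 -0.    0.22] gap 0.0135 F [ 1.84  5.49 -0.59] t 19.875 q6 -0.12
shift tool mm [-2.8 -0.3  1. ] ry 0.09
[ 0.00094883 -0.25651056  0.10773732]
```

View pics/w10.png

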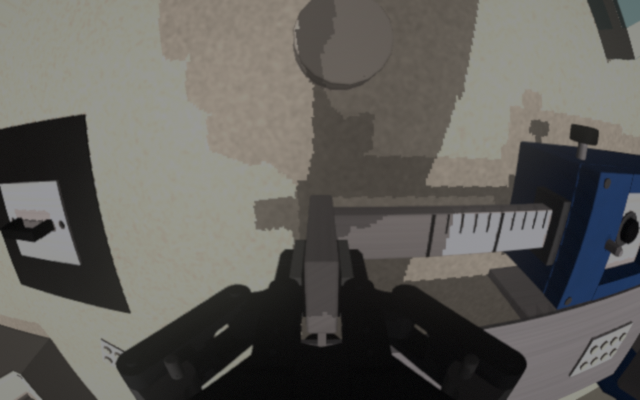

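View pics/w10c.png

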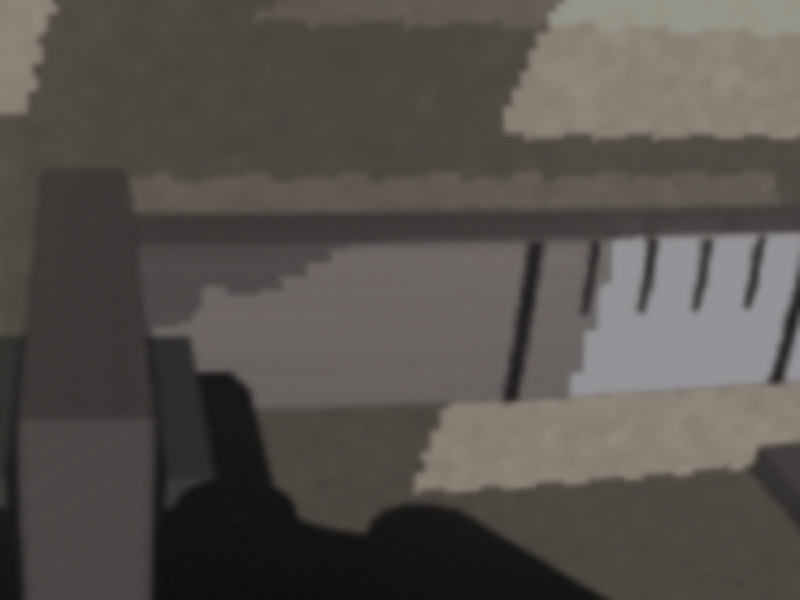

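```bash
python3 - <<'E'
from h import *
p=cv2.imread('pics/w10.png'); cv2.imwrite('pics/w10d.png',cv2.resize(p[180:280,420:580],None,fx=5,fy=5,interpolation=cv2.INTER_CUBIC))
E
```

```text
(no output)
```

View pics/w10d.png

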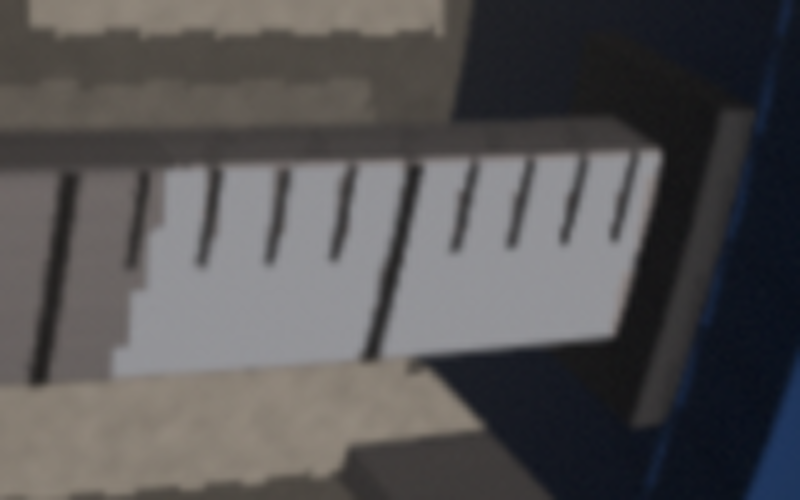

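{"api": "drive_tool", "payload": {"plan": "-1 -3 0 0 0 0 0;-1 0 0 0 0 0 0;-1 0 0 0 0 0 0"}}

```text
clock: 20.3
tcp_pos: [0.5008, -0.0498, 0.1077]
orientation: [0.534, -0.533, -0.466, 0.463]
wrist_force: [1.6, 4.5, 0.2]
finger_gap: 0.0137
```

```bash
cat > look.py <<'E'
from h import *
import sys
R,s=tool(); print(tocut(s['tcp_pos']),s['clock'],s['wrist_force'],s['finger_gap'])
p,d=cams.read_camera('wrist'); cv2.imwrite(f'pics/{sys.argv[1]}.png',cv2.resize(p[180:280,420:580],None,fx=5,fy=5,interpolation=cv2.INTER_CUBIC)[:,:,::-1])
cv2.imwrite(f'pics/{sys.argv[1]}f.png',p[:,:,::-1])
c=cams.calibration('wrist')
for y in np.arange(-.093,-.0925,.001):
  pass
E
python3 look.py w11
```

```text
[ 0.00095044 -0.25965606  0.10771168] 20.3 [1.6274959  4.50539089 0.22902462] 0.013736960557651973
```

View pics/w11.png

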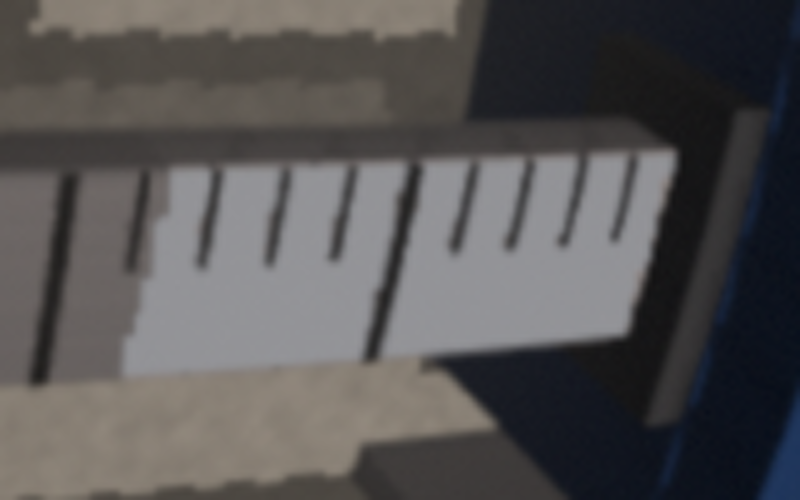

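```bash
python3 - <<'E'
import numpy as np
from scipy.optimize import least_squares
s=np.arange(0,100,10.);u=np.array([68,145,216,285,350,415,474,530,583,634.])
r=np.poly1d(np.polyfit(s,u,3));f=least_squares(lambda p:(p[0]+p[1]*s)/(1+p[2]*s)-u,[68,8,.001]).x
print(r(100),(f[0]+f[1]*100)/(1+f[2]*100),r(99)-r(98))
E
python3 - <<'E'
import sys; sys.path.insert(0,'.')
from h import *
c=cams.calibration('wrist')
# line positions with head centre at bench: back-project lines, edge
for n,u,v in [('0',68,175),('50',415,160),('90',634,155),('edge',676,151)]:
  P=wray(420+u/5,180+v/5,.067,c); print(n,tocut(P).round(4))
E
```

```text
680.9999999999997 684.0829076168864 4.613210372960452
0 [-0.0135 -0.1931  0.067 ]
50 [-0.0145 -0.1425  0.067 ]
90 [-0.0141 -0.1021  0.067 ]
edge [-0.0145 -0.0933  0.067 ]
```

{"api": "drive_tool", "payload": {"plan": "-1 -1 0 0 0 0 0;-1 0 0 0 0 0 0;-1 0 0 0 0 0 0;-1 0 0 0 0 0 0"}}

```text
clock: 20.85
tcp_pos: [0.5007, -0.0504, 0.1077]
orientation: [0.534, -0.532, -0.466, 0.463]
wrist_force: [1.6, 3.2, -0.5]
finger_gap: 0.013
```

```bash
python3 look.py w12; python3 - <<'E'
from h import *
p,d=cams.read_camera('scene'); cv2.imwrite('pics/s12.png',p[:,:,::-1])
E
```

```text
[ 0.00094462 -0.26029693  0.10770834] 20.85 [ 1.58810156  3.1910665  -0.53896405] 0.013049378496382425
```

View pics/w12.png

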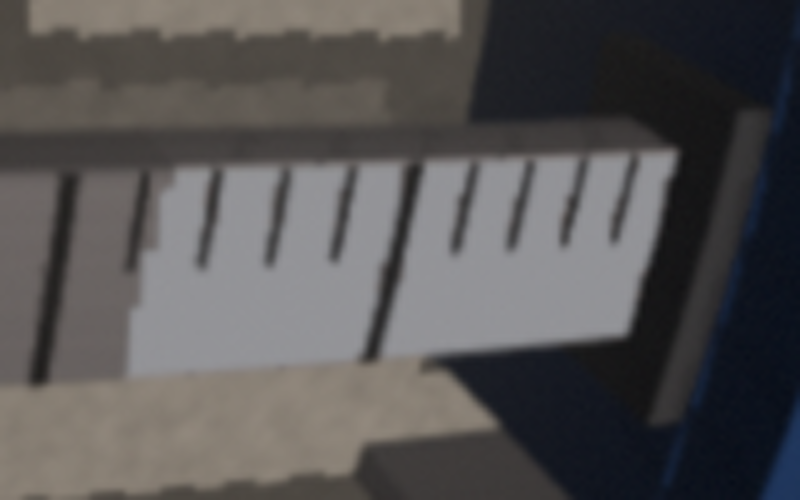

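View pics/s12.png

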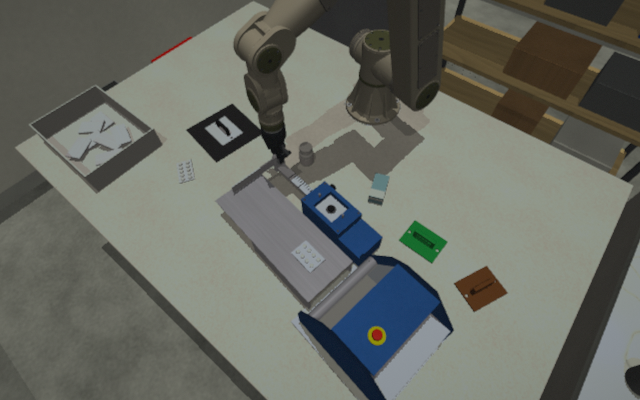

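{"api": "drive_tool", "payload": {"plan": "-1 -1 0 0 0 0 0;-1 0 0 0 0 0 0;-1 0 0 0 0 0 0;-1 0 0 0 0 0 0"}}

```text
clock: 21.45
tcp_pos: [0.5006, -0.0511, 0.1077]
orientation: [0.534, -0.532, -0.466, 0.463]
wrist_force: [1.4, 5.0, -0.6]
finger_gap: 0.0131
```

```bash
python3 look.py w13
```

```text
[ 0.00095621 -0.26098693  0.10774117] 21.45 [ 1.37027513  4.96189147 -0.61915169] 0.013082761905631927
```

View pics/w13.png

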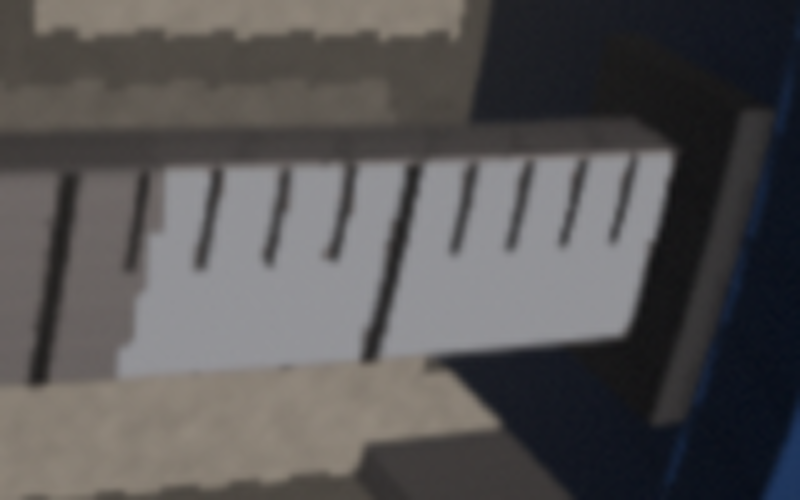

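```bash
python3 - <<'E'
from h import *
s=monitor.get_state(); print(s['clock'],np.abs(s['qvel']).max(),s['finger_gap'])
print(job.hand_in())
E
```

```text
21.5 0.0023846882329987824 0.012992555794184119
the job is handed in; nothing more can be done
None
```

The cover is lying flat near the centre of the rubber mat. The arm is drawn out to about 100 mm, and the gripper is still holding the stop head at 60 N for you to do up the clamp screw. I handed the job in at 21.5 s; it gave no verdict.

- **Cover:** I lifted it off its pins by the grip bar and set it down on the mat. The fingers were clear of it before I lifted away.
- **Button:** I pressed it about 7 mm with closed fingers, and the arm sprang out to about 16 mm.
- **Scale:** Measured reading was about 99 mm two nudges before the end. At the last look the 100 mm line was just merging with the collar edge, which puts it at about 99.5 to 100 mm, well inside the 4 mm tolerance.
- **Final state:** The robot's joints were nearly still (at most 0.0024 rad/s). The finger opening was 13 mm on the 14 mm head, and I measured a spring pull of about 3 to 5 N.
- **Carton, jar and card:** The last overall picture showed them in their places; I did not measure them.

No check failed. The first wrist-camera readings of the scale differed by about 1 mm, so I drew the arm out slightly until the line reached the edge.

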